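# Load the cap track of a bench capper

### The job

Load the bench capper: with the fingertips, sweep the three loose blue caps across the white deck and through the narrow gate one after another into the feed track, sliding them flat without picking any up or tipping it over. When all three are in the track, push the red tab of the gate's shutter until the shutter is fully closed behind them. Leave the things round the loader where they are.

Things in the scene. Friction and masses are not known exactly. Their poses are not given: they have to be found in the camera images.
- cap_loader: cap loader of a bench capper, fixed: a white walled deck narrows to a gate, then a straight track runs to a stop and the white capping head. Origin on the worktop under the track's centre line at the track's mouth; x points along the track to the head, y to its left, z up; yaw varies. Head and stop: x 106 to 247 mm, y +-59 mm, 186 mm tall. Steel shutter guide: x -11 to 19, y -94 to -26 mm, 12 mm tall
- deck (a point): middle of the deck on its floor (loader x = -120 mm, y = 0), axes as the loader's. Floor 4 mm above the worktop; all walls 4 mm thick, tops 14 mm above the worktop, lower than the caps' tops (24 mm), so fingers can ride above the walls and still push a cap. Inner faces: back wall x = -215 mm, side walls y = +-85 mm up to x = -67 mm, then 45 degree funnel walls to y = +-18 mm at x = 0
- gate (a point): middle of the gate on the track floor, in the plane of the shutter blade (loader x = 4 mm, y = 0); axes as the loader's. Track 36 mm wide from loader x = 0 to the stop's face at 106 mm: room for three caps in single file (90 mm) and 10 mm to spare behind the closed shutter. The blade is 4 mm thick: a cap is clear of it when its centre is over 17 mm past this point
- shutter (a joint): the shutter, a steel blade that slides across the gate: 0 = fully closed, grows as it opens towards the loader's -y, end stop 0.048 m; it starts open between 0.038 and 0.046 m, wide enough for a cap. It stays where it is left; friction about 1.2 N
- shutter_tab (a point): the middle of the outer face of the shutter's upright red tab, the face that looks to the loader's -y; push it there towards the loader's +y to close the shutter. The tab is 20 mm wide (loader x), 6 mm thick (loader y) and reaches from 12 to 46 mm above the worktop; this point is 29 mm above the worktop, at loader x = 4 mm, y = -33 mm minus the shutter's joint value
- cap_a: one of three identical loose blue ribbed, slippery plastic screw caps, round, 30 mm in diameter and 20 mm tall, 12 g, open side down on the loader's deck; origin at the centre of its underside (4 mm above the worktop), z up
- cap_b: one of three identical loose blue ribbed, slippery plastic screw caps, round, 30 mm in diameter and 20 mm tall, 12 g, open side down on the loader's deck; origin at the centre of its underside (4 mm above the worktop), z up
- cap_c: one of three identical loose blue ribbed, slippery plastic screw caps, round, 30 mm in diameter and 20 mm tall, 12 g, open side down on the loader's deck; origin at the centre of its underside (4 mm above the worktop), z up
- ink_bottle: small blue-capped ink bottle, 45 mm in diameter, 87 mm tall - a bystander, to be left where it is; origin at the middle of its underside, z up
- tube_15: white centrifuge tube with a blue cap lying flat, 120 mm long, 22 mm in diameter - a bystander, to be left where it is; origin at the middle of its underside, z up
- small_white: small white bottle, 52 mm in diameter, 78 mm tall - a bystander, to be left where it is; origin at the middle of its underside, z up
- marker_blue: white and blue marker pen lying flat, 138 mm long, 14 mm high - a bystander, to be left where it is; origin at the middle of its underside, z up
- wash_bottle: white wash bottle with a red spout, 110 x 68 x 235 mm - a bystander, to be left where it is; origin at the middle of its underside, z up
- pipette_loose: blue and white pipette lying flat, 251 mm long, 24 mm high - a bystander, to be left where it is; origin at the middle of its underside, z up

How it is judged (in metres and radians):
On the way, in this order (a step that is already met when the one before it is completed fails the run):
1. a first cap is through the gate and in the track (((x of cap_a in the frame of cap_loader between 0.019 and 0.106 m and y of cap_a in the frame of cap_loader between -0.008 and 0.008 m and height (world z) of cap_a below 0.01 m) or (x of cap_b in the frame of cap_loader between 0.019 and 0.106 m and y of cap_b in the frame of cap_loader between -0.008 and 0.008 m and height (world z) of cap_b below 0.01 m) or (x of cap_c in the frame of cap_loader between 0.019 and 0.106 m and y of cap_c in the frame of cap_loader between -0.008 and 0.008 m and height (world z) of cap_c below 0.01 m))), for 0.1 s.
2. a second cap is in the track ((((x of cap_a in the frame of cap_loader between 0.019 and 0.106 m and y of cap_a in the frame of cap_loader between -0.008 and 0.008 m and height (world z) of cap_a below 0.01 m) and (x of cap_b in the frame of cap_loader between 0.019 and 0.106 m and y of cap_b in the frame of cap_loader between -0.008 and 0.008 m and height (world z) of cap_b below 0.01 m)) or ((x of cap_a in the frame of cap_loader between 0.019 and 0.106 m and y of cap_a in the frame of cap_loader between -0.008 and 0.008 m and height (world z) of cap_a below 0.01 m) and (x of cap_c in the frame of cap_loader between 0.019 and 0.106 m and y of cap_c in the frame of cap_loader between -0.008 and 0.008 m and height (world z) of cap_c below 0.01 m)) or ((x of cap_b in the frame of cap_loader between 0.019 and 0.106 m and y of cap_b in the frame of cap_loader between -0.008 and 0.008 m and height (world z) of cap_b below 0.01 m) and (x of cap_c in the frame of cap_loader between 0.019 and 0.106 m and y of cap_c in the frame of cap_loader between -0.008 and 0.008 m and height (world z) of cap_c below 0.01 m)))), for 0.1 s.
3. all three caps are in the track (x of cap_a in the frame of cap_loader between 0.019 and 0.106 m and y of cap_a in the frame of cap_loader between -0.008 and 0.008 m and height (world z) of each of cap_a, cap_b, cap_c below 0.01 m and x of cap_b in the frame of cap_loader between 0.019 and 0.106 m and y of cap_b in the frame of cap_loader between -0.008 and 0.008 m and x of cap_c in the frame of cap_loader between 0.019 and 0.106 m and y of cap_c in the frame of cap_loader between -0.008 and 0.008 m), for 0.1 s.
4. then the shutter is closed behind them (value of joint shutter below 0.004 m), for 0.2 s.
At the end, for the whole second after the job is handed in: all three caps stand flat and at rest in the track, past the shutter blade (centres at loader x 19 to 106 mm, within 8 mm of the centre line, tilted less than 0.15 rad), and the shutter is within 4 mm of fully closed (all of step 3 and value of joint shutter below 0.004 m and angle between each of cap_a, cap_b, cap_c's own z axis and vertical below 0.15 rad and linear speed of each of cap_a, cap_b, cap_c below 0.02 m/s); the robot touches nothing.
It fails at once if a cap is lifted 8 mm or more off the floor (height (world z) of any of cap_a, cap_b, cap_c above 0.012 m).
It fails at once if a cap is tipped over (more than 0.6 rad) (angle between any of cap_a, cap_b, cap_c's own z axis and vertical above 0.6 rad).
It fails at once if a bystander is moved more than 20 mm (distance of any of ink_bottle, tube_15, small_white, marker_blue, wash_bottle, pipette_loose from where it was at the start of the episode above 0.02 m).
It also fails if it takes over 61 s, if anything falls off the work surface, if the arm or the gripper's body presses on something with over 40 N, if the wrist force passes 120 N, or if a joint passes its speed limit or range.

### The arm

A 6-joint arm with a two-finger parallel gripper is mounted at the origin on a cart in front of the work surface, level with it; the furniture and walls round the work are solid. World frame = base frame: x ahead of the robot, y to its left, z up, the work surface at z = 0. Lengths are in mm, angles in rad, forces in N, time in s.
With the tool pointing down it reaches from about 350 to 975 mm from the base axis. Payload 7.1 kg.
Tool frame: the origin (TCP) lies on the front face of the gripper's body, between the roots of the fingers; the fingertips stand 80 mm ahead of it and the grasp point (between the pads) lies 61 mm ahead of it; z points along the fingers, y is the line along which they close (so a half turn about z gives the same grasp; the last joint's range is limited). The gripper opens to 88 mm and grips with 3 to 60 N. Pads are 20 mm wide; open, the fingers measure 115 mm over their backs; the gripper's body (75 mm by 178 mm) begins 61 mm behind the grasp point.
Start: joints at [1.305, 0.423, 1.63, -0, 1.089, -0.019], TCP at [152.658, 606.054, 302.675] pointing down, gripper open.
Joint ranges: [-3, 3], [-0.9, 2.11], [0.09, 2.58], [-1.31, 4.45], [0.11, 2.69], [-2.54, 2.54]. Speed limits (rad/s): [2.39, 2.39, 3.01, 3.14, 3.14, 3.14].

### API

Orientations are given as a rotation vector (axis times angle).
In Python, from workcell import readout, vision, close_job gives the robot as it stands.
- The arm moves only by the tool servo_tool, never from a script. Its argument "plan" is a list that holds one entry, the list of rows, each a list of 7 numbers: the gripper command: -1 is fully open, 1 is shut, values between are in proportion, then the shift along the world's x, y, z in units of 40 mm (1.0 is 40 mm), then the turn, a rotation vector about the world's x, y, z in units of 5 degrees (1.0 is 5 degrees). A call has 1 to 5 rows; each row shifts and turns the commanded pose from where the row before left it; what a row does not reach is not made up. A row lasts 1/12 s, in which the tool goes at most 41.7 mm and 7.16 degrees, less where a joint would pass 70% of its speed; a pose out of reach is approached as far as the arm can. A call is refused whole if a number of a shift passes 1 or a number of a turn 1, either way. A call with a gripper value outside its range is refused whole. The fingers move at their own pace and stop on an object; the grip force is fixed at half the most. Time passes only in rows, so rows that do not move let the fingers close. It gives the time, the measured TCP pose, the force, the opening and the grip force at its end, in the units of the state.
- readout.get_obs(): the state, without advancing time (a new reading comes with each control period).
- vision.get_image(name): name is "scene" or "side" or "wrist"; returns the picture (480x640x3 uint8, red, green, blue); there is no depth.
- vision.camera_params(name): a dict with "fx", "fy", "cx", "cy" (pixels), "rvec" (rotation vector, rad) and "tvec" (3), from world to camera coordinates, as OpenCV has them; the wrist camera has in their place "hand_eye" (4x4, takes a point from camera to tool coordinates, whose origin is the TCP and whose axes are the flange's). Camera axes: x right, y down, z forward; pixel columns grow to the right and rows downward; lengths in mm; the calibration is good to about 2 mm. The wrist camera is an equidistant fisheye: a pixel r from the principal point sees the ray r / f radians off the axis. A picture is of the moment at which its call begins: read the wrist's pose just before it. camera_params takes no time and is no camera call.
- close_job(): hands the job in; it is judged then, once.
The state is a dict: "t": time; "qpos": joint angles; "qvel": joint speeds; "joint_torque": joint torques, N m; "ee_pos": TCP position; "orientation": TCP orientation; "ft_force": force on the tool from outside, world axes, zero at the start; "moment": the same for the moment, N m; "width": finger opening in mm; "grasp_force": force on a finger pad.
Only numpy, scipy, OpenCV 4.12 (cv2) and the standard library are available. Lean on these libraries where they do the work, as an engineer would, in place of code of your own. Each camera call takes 0.05 s, during which the arm holds its last target. There are 200 camera calls.

## Working session

There is one attempt and no reset: what is moved stays moved. The work goes in short steps, Python scripts to look and compute and a tool call to move; the robot and the scene stay as the last step left them, time stands still between calls to the robot, and variables do not carry over. Pictures are saved under pics/ and viewed, at most 10 in all, crops included, and the job is handed in when it is done.

Besides the shell and the picture viewer there is one more tool, called by a JSON object that holds its "api" and its "payload", one argument or row to a line. servo_tool: Moves the arm, as the interface text tells. Its arguments: {"type":"object","properties":{"plan":{"type":"array"}},"required":["plan"]}

```bash
mkdir -p pics; cat > h.py <<'E'
import numpy as np,cv2
from workcell import readout,vision,close_job
def snap(n,f):
    im=vision.get_image(n); cv2.imwrite('pics/'+f,cv2.cvtColor(im,cv2.COLOR_RGB2BGR)); return im
def ray2z(n,u,v,z):
    p=vision.camera_params(n); R=cv2.Rodrigues(np.array(p['rvec'],float))[0]; t=np.array(p['tvec'],float).ravel()
    c=-R.T@t; d=R.T@np.array([(u-p['cx'])/p['fx'],(v-p['cy'])/p['fy'],1]); return c+d*(z-c[2])/d[2]
def proj(n,P):
    p=vision.camera_params(n); R=cv2.Rodrigues(np.array(p['rvec'],float))[0]; t=np.array(p['tvec'],float).ravel()
    q=R@np.array(P,float)+t; return q[0]/q[2]*p['fx']+p['cx'],q[1]/q[2]*p['fy']+p['cy']
def wrist2z(u,v,z,pos,rv):
    p=vision.camera_params('wrist'); T=np.array(p['hand_eye'],float)
    a,b=u-p['cx'],v-p['cy']; r=np.hypot(a,b); th=r/p['fx']
    d=np.array([np.sin(th)*a/r,np.sin(th)*b/r,np.cos(th)])
    R=cv2.Rodrigues(np.array(rv,float))[0]; c=R@T[:3,3]+pos; w=R@T[:3,:3]@d; return c+w*(z-c[2])/w[2]
E
python3 - <<'E'
from h import *
o=readout.get_obs(); print(o['t'],o['ee_pos'],o['orientation'],o['ft_force'])
for n in('scene','side','wrist'): snap(n,n+'0.png'); print(vision.camera_params(n))
E
```

```text
0.0 [152.54558977 605.66388857 301.91969899] [-3.86692376e-01 -3.11749426e+00  2.30020918e-03] [ 0.50479705 -0.43290677 -0.85624325]
{'fx': 531.8211637340729, 'fy': 531.8211637340729, 'cx': 324.15777849103506, 'cy': 237.9519785747517, 'rvec': array([ 2.11648522, -0.94807203,  0.46647118]), 'tvec': array([-420.20727587,  257.86145765, 1176.23413762])}
{'fx': 606.2293590801488, 'fy': 606.2293590801488, 'cx': 309.09811748533457, 'cy': 239.9760183413941, 'rvec': array([ 2.2734933 , -0.49608022,  0.19161688]), 'tvec': array([-528.38229988,  129.95382234, 1372.64588572])}
{'fx': 371.64829954431775, 'fy': 371.64829954431775, 'cx': 321.6932599879264, 'cy': 241.6828605512148, 'hand_eye': array([[-5.80947745e-04, -9.58330835e-01, -2.85660066e-01,
         7.78378903e+01],
       [ 9.99997822e-01,  1.58994376e-05, -2.08703796e-03,
        -1.10082880e+00],
       [ 2.00461467e-03, -2.85660656e-01,  9.58328739e-01,
        -8.12677225e+01],
       [ 0.00000000e+00,  0.00000000e+00,  0.00000000e+00,
         1.00000000e+00]])}
```

View pics/scene0.png

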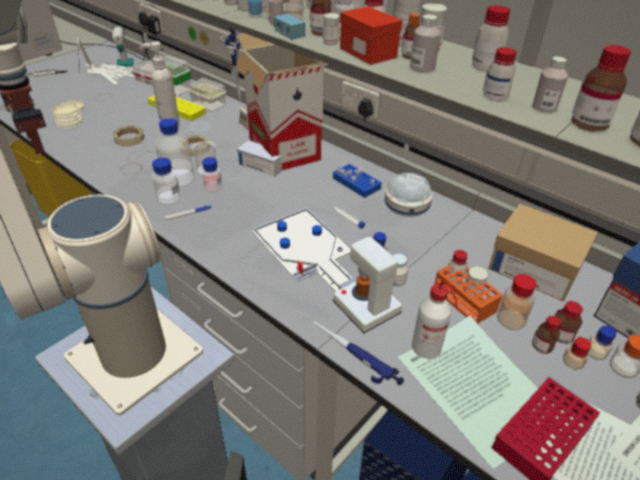

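View pics/wrist0.png

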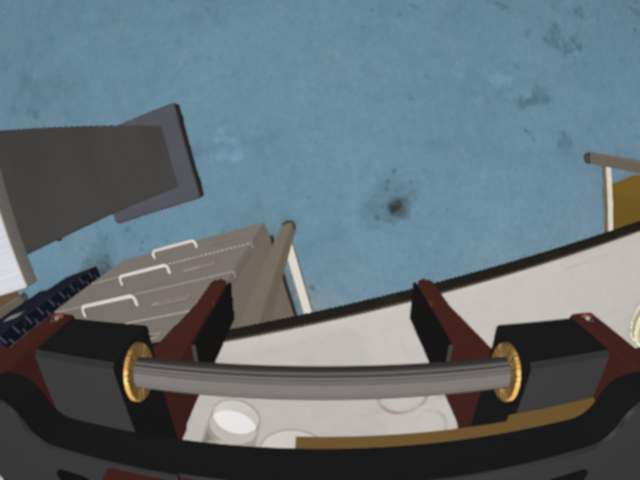

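The scene picture shows the deck around (300,240), with caps near (282,226), (285,243) and (317,230), the red tab near (300,267) and the head at (372,280). I'll enlarge the crops.

```bash
python3 - <<'E'
from h import *
a=cv2.imread('pics/scene0.png'); cv2.imwrite('pics/sc1.png',cv2.resize(a[195:335,240:420],None,fx=4.4,fy=4.2,interpolation=cv2.INTER_CUBIC))
b=cv2.imread('pics/side0.png')
for uv in((300,240),(282,226),(317,230),(285,243),(372,280)):
    P=ray2z('scene',*uv,10); print(uv,P.round(),np.round(proj('side',P)))
c=np.array(proj('side',ray2z('scene',310,250,10))).astype(int); x0,y0=c[0]-80,c[1]-60;print(x0,y0)
cv2.imwrite('pics/sd1.png',cv2.resize(b[y0:y0+140,x0:x0+190],None,fx=4.2,fy=4.2,interpolation=cv2.INTER_CUBIC))
E
```

```text
(300, 240) [524. -11.  10.] [291. 231.]
(282, 226) [534.  68.  10.] [282. 211.]
(317, 230) [588. -17.  10.] [315. 225.]
(285, 243) [487.  10.  10.] [274. 230.]
(372, 280) [ 534. -254.   10.] [337. 296.]
213 184
```

View pics/sc1.png

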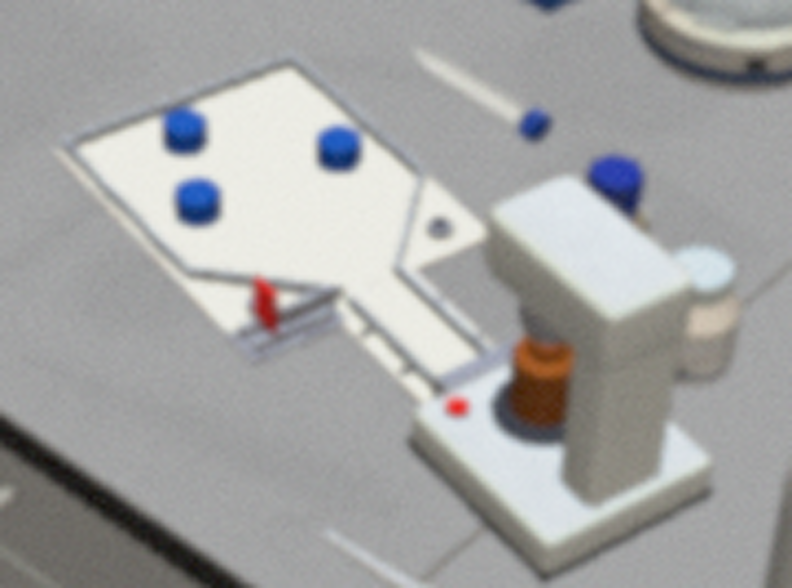

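View pics/sd1.png

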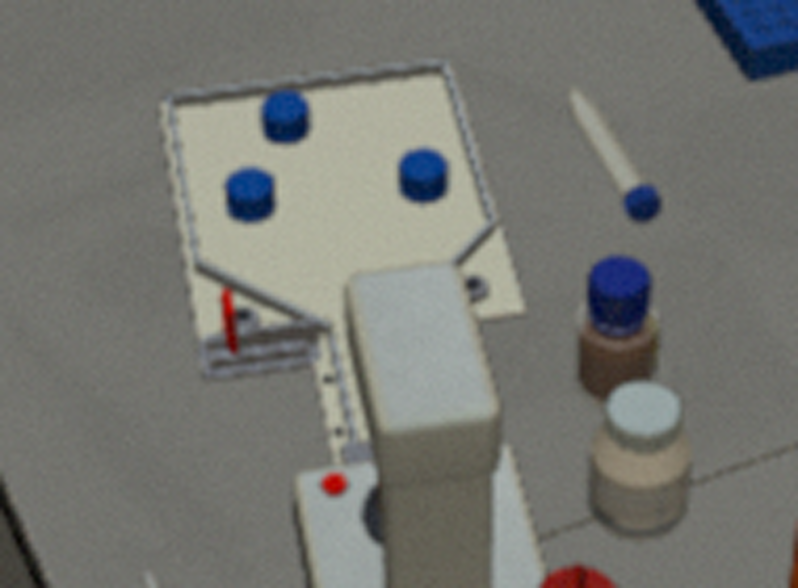

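Both crops show the deck well: caps in the scene crop at (185,131), (197,202) and (339,148), in the side crop at (286,116), (250,194) and (423,175). The tab top is at (265,280) and (227,291). Next I fit the loader pose.

```bash
cat > fit.py <<'E'
from h import *
from scipy.optimize import least_squares
S=lambda u,v:(240+u/4.4,195+v/4.2); D=lambda u,v:(213+u/4.2,184+v/4.2)
L=[('scene',S(290,63),-217,87),('scene',S(68,143),-217,-87),('scene',S(190,270),-67,-87),('scene',S(424,178),-67,87),('scene',S(398,268),0,20),('scene',S(340,290),0,-20),
('side',D(445,65),-217,87),('side',D(165,100),-217,-87),('side',D(198,265),-67,-87),('side',D(497,222),-67,87),('side',D(325,325),0,-20)]
obs=np.array([ray2z(n,*uv,14)[:2] for n,uv,_,_ in L]); M=np.array([[a,b] for *_,a,b in L],float)
def T(p,m): c,s=np.cos(p[2]),np.sin(p[2]); return np.asarray(m)@np.array([[c,s],[-s,c]])+p[:2]
r=least_squares(lambda p:(T(p,M)-obs).ravel(),[540,-100,-1.6],loss='soft_l1',f_scale=3)
p=r.x; print('loader',p.round(3)); print((T(p,M)-obs).round(1).tolist())
c,s=np.cos(p[2]),np.sin(p[2]); inv=lambda w:(np.array([[c,s],[-s,c]])@(w[:2]-p[:2])).round(1)
for nm,n,uv,z in[('a','scene',S(185,131),14),('a','side',D(286,116),14),('b','scene',S(197,202),14),('b','side',D(250,194),14),('c','scene',S(339,148),14),('c','side',D(423,175),14),('tab','scene',S(265,280),46),('tab','side',D(227,291),46)]:
    w=ray2z(n,*uv,z); print(nm,n,w.round(1),inv(w))
E
python3 fit.py
```

```text
loader [ 499.534 -122.048   -1.821]
[[6.1, 1.0], [-1.4, -0.2], [-1.6, -0.2], [3.6, 2.4], [-0.2, -0.8], [-0.3, -3.2], [-0.0, 0.6], [1.8, 0.4], [-1.2, 2.4], [-3.6, -0.2], [0.1, -3.0]]
a scene [529.9  64.1  14. ] [-187.9  -16.6]
a side [528.9  63.1  14. ] [-186.6  -17.3]
b scene [482.8   7.2  14. ] [-121.1  -48.1]
b side [482.6   6.   14. ] [-119.9  -48.1]
c scene [583.7 -20.9  14. ] [-118.8   56.6]
c side [582.1 -22.4  14. ] [-117.    55.4]
tab scene [432.  -98.5  46. ] [ -6.1 -71.2]
tab side [430.2 -96.8  46. ] [ -7.3 -73.4]
```

```bash
python3 - <<'E'
from h import *
for nm,uv in dict(box_l=(250,130),box_r=(262,172),box_r2=(322,158),bot=(165,198),bot2=(172,165),pink=(210,187),tall=(163,120)).items(): print(nm,ray2z('scene',*uv,0).round())
for f in(0,.25,.5,.75,1): print(f,np.round(proj('scene',[152+439*f,606-596*f,220])))
E
```

```text
box_l [861. 556.   0.]
box_r [698. 322.   0.]
box_r2 [897. 236.   0.]
bot [398. 434.   0.]
bot2 [524. 570.   0.]
pink [528. 380.  -0.]
tall [690. 848.   0.]
0 [ 35. 145.]
0.25 [103. 149.]
0.5 [171. 154.]
0.75 [241. 158.]
1 [311. 163.]
```

{"api": "servo_tool", "payload": {
  "plan": [
    [[0.545, 0.55, -0.745, 0, 0, 0, -0.9], [0.545, 0.55, -0.745, 0, 0, 0, -0.9], [0.545, 0.55, -0.745, 0, 0, 0, -0.9], [0.545, 0.55, -0.745, 0, 0, 0, -0.9], [0.545, 0.55, -0.745, 0, 0, 0, -0.9]]
  ]
}}

```text
t: 0.57
ee_pos: [263.2, 455.5, 302.5]
orientation: [-0.992, -2.981, 0.001]
ft_force: [1.2, 0.7, -0.0]
width: 57.6
grasp_force: 0.0
```

{"api": "servo_tool", "payload": {
  "plan": [
    [[0.545, 0.55, -0.745, 0, 0, 0, -0.9], [0.545, 0.55, -0.745, 0, 0, 0, -0.9], [0.545, 0.55, -0.745, 0, 0, 0, -0.9], [0.545, 0.55, -0.745, 0, 0, 0, -0.9], [0.545, 0.55, -0.745, 0, 0, 0, -0.9]]
  ]
}}

```text
t: 0.98
ee_pos: [373.3, 306.4, 302.7]
orientation: [-1.555, -2.73, -0.0]
ft_force: [0.6, -0.2, -0.3]
width: 24.9
grasp_force: 0.0
```

{"api": "servo_tool", "payload": {
  "plan": [
    [[0.545, 0.55, -0.745, 0, 0, 0, -0.9], [0.545, 0.55, -0.745, 0, 0, 0, -0.9], [0.545, 0.55, -0.745, 0, 0, 0, -0.9], [0.545, 0.55, -0.745, 0, 0, 0, -0.9], [0.545, 0.55, -0.745, 0, 0, 0, -0.9]]
  ]
}}

```text
t: 1.4
ee_pos: [483.4, 157.3, 302.6]
orientation: [-2.058, -2.373, 0.0]
ft_force: [0.5, 0.3, 0.9]
width: 19.8
grasp_force: 0.0
```

{"api": "servo_tool", "payload": {
  "plan": [
    [[0.545, 0.55, -0.745, 0, 0, 0, -0.9], [0.545, 0.55, -0.745, 0, 0, 0, -0.9], [0.545, 0.55, -0.745, 0, 0, 0, -0.9], [0.545, 0.55, -0.745, 0, 0, 0, -0.9], [0.545, 0.55, -0.745, 0, 0, 0, -0.9]]
  ]
}}

```text
t: 1.82
ee_pos: [593.3, 8.3, 302.5]
orientation: [-2.482, -1.926, 0.0]
ft_force: [0.1, 0.4, -0.4]
width: 19.8
grasp_force: 0.0
```

```bash
python3 - <<'E'
from h import *
o=readout.get_obs(); print(o['ee_pos'],o['orientation']); snap('wrist','w1.png')
E
```

```text
[593.34916412   8.27511397 302.47030369] [-2.48172380e+00 -1.92583378e+00  4.28176047e-04]
```

View pics/w1.png

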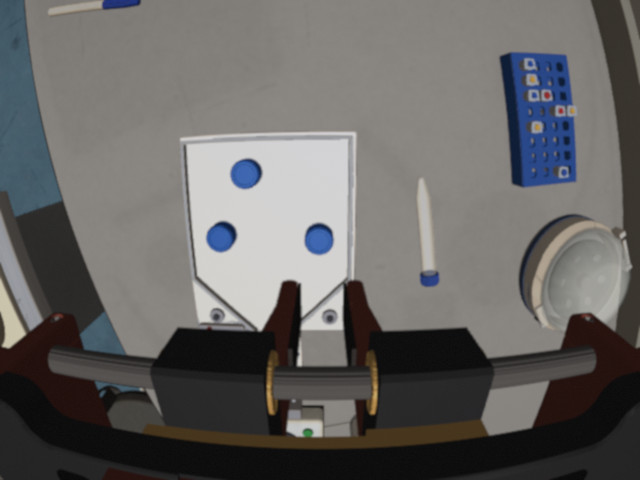

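The wrist view shows the whole deck: the back corners of the wall tops at (183,140) and (353,135), the funnel corners at (194,277) and (351,279), and the cap tops at (246,172), (221,236) and (319,238).

```bash
python3 - <<'E'
from h import *
p=[499.5,-122,-1.821]; c,s=np.cos(p[2]),np.sin(p[2]);Rl=np.array([[c,-s],[s,c]])
pos=np.array([593.3,8.3,302.5]);rv=[-2.482,-1.926,0]
for nm,u,v,z in[('bR',183.5,140,14),('bL',353,135,14),('fR',194,277,14),('fL',351,279,14),('a',246,172,24),('b',221,236,24),('c',319,238,24)]:
    w=wrist2z(u,v,z,pos,rv); print(nm,w.round(1),(Rl.T@(w[:2]-p[:2])).round(1))
E
```

```text
bR [475.2 116.7  14. ] [-225.3  -82.6]
bL [642.8  74.1  14. ] [-225.4   90.2]
fR [437.2 -28.7  14. ] [-75.  -83.5]
fL [605.8 -72.8  14. ] [-74.   90.8]
a [532.3  66.1  24. ] [-190.4  -14.8]
b [487.4  10.4  24. ] [-125.2  -44.5]
c [584.7 -17.   24. ] [-122.8   56.6]
```

{"api": "servo_tool", "payload": {
  "plan": [
    [[0.545, -0.04, 0.075, -0.9, 0, 0, 0], [0.545, 0, 0, -0.9, 0, 0, 0], [0.545, 0, 0, -0.9, 0, 0, 0], [0.545, 0, 0, -0.9, 0, 0, 0], [0.545, 0, 0, -0.9, 0, 0, 0]]
  ]
}}

```text
t: 2.28
ee_pos: [590.7, 13.1, 121.1]
orientation: [2.478, 1.931, 0.0]
ft_force: [0.7, 0.2, -0.3]
width: 19.9
grasp_force: 0.0
```

{"api": "servo_tool", "payload": {
  "plan": [
    [[0.545, 0, 0, -0.4, 0, 0, 0], [0.545, 0, 0, -0.2, 0, 0, 0], [0.545, 0, 0, 0, 0, 0, 0]]
  ]
}}

```text
t: 2.53
ee_pos: [589.9, 13.2, 96.8]
orientation: [-2.476, -1.93, 0.005]
ft_force: [-0.1, -0.3, 0.1]
width: 20.1
grasp_force: 0.0
```

```bash
python3 - <<'E'
from h import *
o=readout.get_obs(); print(o['ee_pos'],o['orientation'],o['ft_force'],o['width'])
for n in('scene','side'): snap(n,n+'2.png')
a=cv2.imread('pics/scene2.png')[200:300,245:375];b=cv2.imread('pics/side2.png')[195:295,235:365]
k=dict(fx=6,fy=6,interpolation=cv2.INTER_CUBIC)
cv2.imwrite('pics/m2.png',cv2.resize(np.hstack([a,b]),None,fx=3.05,fy=4.5,interpolation=cv2.INTER_CUBIC))
E
```

```text
[589.88750707  13.19891058  96.76647327] [-2.47589839 -1.93011683  0.004543  ] [-0.13077623 -0.33764329  0.13717547] 20.132588520245154
```

View pics/m2.png

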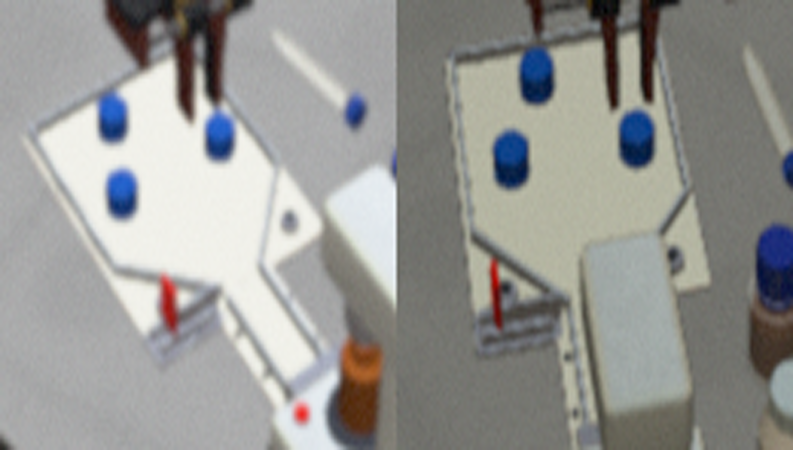

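The fingers stand behind cap c (crop about (220,135) and (637,138)), centred on it along the track axis. Now I push.

{"api": "servo_tool", "payload": {
  "plan": [
    [[0.545, -0.05, -0.194, 0, 0, 0, 0], [0.545, -0.05, -0.194, 0, 0, 0, 0], [0.545, -0.187, -0.205, 0, 0, 0, 0], [0.545, -0.187, -0.205, 0, 0, 0, 0], [0.545, -0.187, -0.205, 0, 0, 0, 0]]
  ]
}}

```text
t: 3.05
ee_pos: [563.8, -28.2, 99.2]
orientation: [2.478, 1.93, 0.001]
ft_force: [-0.5, -0.6, 0.1]
width: 20.1
grasp_force: 0.1
```

{"api": "servo_tool", "payload": {
  "plan": [
    [[0.545, -0.187, -0.205, 0, 0, 0, 0], [0.545, -0.187, -0.205, 0, 0, 0, 0], [0.545, -0.187, -0.205, 0, 0, 0, 0], [0.545, -0.187, -0.205, 0, 0, 0, 0], [0.545, 0, 0, 0, 0, 0, 0]]
  ]
}}

```text
t: 3.47
ee_pos: [532.8, -61.2, 98.4]
orientation: [-2.478, -1.929, 0.002]
ft_force: [0.2, -0.1, -0.1]
width: 20.0
grasp_force: 0.0
```

```bash
cat >> h.py <<'E'
O=np.array([502.2,-119.6]);_c,_s=np.cos(-1.821),np.sin(-1.821);RL=np.array([[_c,-_s],[_s,_c]])
def toL(w): return (RL.T@(np.array(w)[:2]-O)).round(1)
def caps(n):
    im=snap(n,'tmp.png'); h=cv2.cvtColor(im,cv2.COLOR_RGB2HSV); m=cv2.inRange(h,(102,150,50),(125,255,255))
    k,_,st,ce=cv2.connectedComponentsWithStats(m)
    for i in range(1,k):
        if 25<st[i,4]<300:
            l=toL(ray2z(n,*ce[i],14))
            if abs(l[1])<95 and -230<l[0]<110: print(n,'cap',l,'area',st[i,4],st[i,:4])
def stat():
    o=readout.get_obs(); print(round(o['t'],2),'tool',toL(o['ee_pos']),o['ee_pos'].round(1),'f',o['ft_force'].round(1),'w',round(o['width'],1))
    for n in('scene','side'): caps(n)
E
python3 -c "
from h import *
stat()"
```

```text
3.47 tool [-64.1  15.2] [532.8 -61.2  98.4] f [ 0.2 -0.1 -0.1] w 20.0
scene cap [-188.7  -19.4] area 55 [278 221   7  10]
scene cap [-120.3  -49.6] area 60 [281 239   8   9]
scene cap [-42.7  16.7] area 67 [317 245   8  10]
side cap [-170.6  -21.6] area 33 [276 213  10   5]
side cap [-116.9  -50.4] area 93 [267 224  11  12]
side cap [-50.1  14.4] area 48 [298 242  11   6]
```

{"api": "servo_tool", "payload": {
  "plan": [
    [[0.545, -0.187, -0.205, 0, 0, 0, 0], [0.545, -0.187, -0.205, 0, 0, 0, 0], [0.545, -0.187, -0.205, 0, 0, 0, 0], [0.545, -0.051, -0.199, -0.02, 0, 0, 0], [0.545, -0.051, -0.199, 0, 0, 0, 0]]
  ]
}}

```text
t: 3.98
ee_pos: [507.4, -101.2, 97.8]
orientation: [-2.478, -1.931, 0.001]
ft_force: [-0.2, 0.7, 0.2]
width: 20.1
grasp_force: 0.0
```

```bash
python3 -c "
from h import *
stat()"
```

```text
3.98 tool [-19.1   0.5] [ 507.4 -101.2   97.8] f [-0.2  0.7  0.2] w 20.1
scene cap [-188.3  -18.5] area 61 [278 221   9  10]
scene cap [-120.4  -49.4] area 60 [281 239   8   9]
scene cap [0.6 1.9] area 77 [321 255   9  12]
side cap [-116.3  -47.9] area 35 [268 227  10   7]
```

{"api": "servo_tool", "payload": {
  "plan": [
    [[0.545, -0.0465, -0.182, 0, 0, 0, 0], [0.545, -0.0465, -0.182, 0, 0, 0, 0], [0.545, -0.0465, -0.182, 0, 0, 0, 0], [0.545, -0.0465, -0.182, 0, 0, 0, 0], [0.545, 0, 0, 0, 0, 0, 0]]
  ]
}}

```text
t: 4.5
ee_pos: [500.5, -130.7, 97.9]
orientation: [2.479, 1.93, -0.0]
ft_force: [-0.4, -0.2, 0.7]
width: 20.0
grasp_force: 0.0
```

```bash
python3 -c "
from h import *
stat()
a=cv2.imread('pics/scene0.png')
im=snap('scene','s3.png'); cv2.imwrite('pics/s3c.png',cv2.resize(cv2.imread('pics/s3.png')[215:305,270:390],None,fx=6,fy=6,interpolation=cv2.INTER_CUBIC))"
```

```text
4.5 tool [11.2  1.1] [ 500.5 -130.7   97.9] f [-0.4 -0.2  0.7] w 20.0
scene cap [-188.1  -18.8] area 59 [278 221   8  10]
scene cap [-120.1  -49.6] area 61 [281 239   8   9]
scene cap [31.9  2.8] area 77 [328 262   9  11]
side cap [-186.1  -28. ] area 37 [276 207   4  10]
```

View pics/s3c.png

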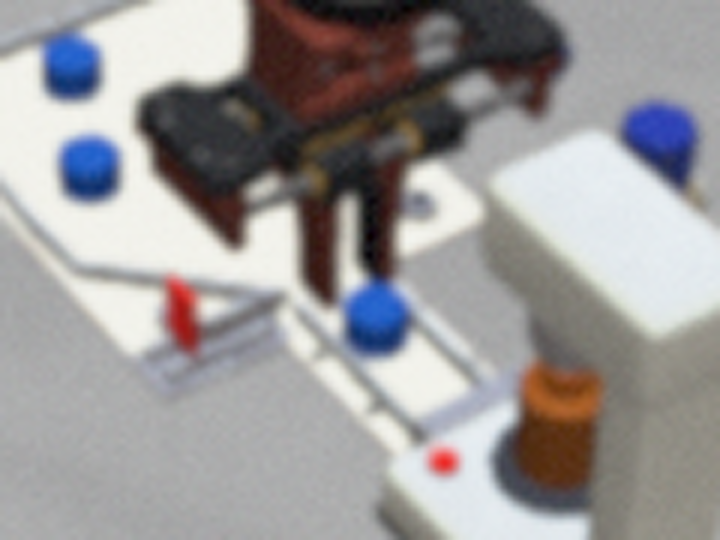

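{"api": "servo_tool", "payload": {
  "plan": [
    [[0.545, 0.04, 0.16, 0, 0, 0, 0], [0.545, 0, 0.3, 0.8, 0, 0, 0], [0.545, -0.05, 0.9, 0, 0, 0, 0], [0.545, -0.05, 0.9, 0, 0, 0, 0], [0.545, -0.05, 0.9, 0, 0, 0, 0]]
  ]
}}

```text
t: 5.07
ee_pos: [496.4, -1.4, 130.4]
orientation: [2.478, 1.929, 0.002]
ft_force: [-0.1, -0.1, -0.4]
width: 19.5
grasp_force: 0.0
```

{"api": "servo_tool", "payload": {
  "plan": [
    [[0.545, -0.085, 0.9, 0, 0, 0, 0], [0.545, 0, 0.22, 0, 0, 0, 0], [0.545, 0, 0, 0, 0, 0, 0]]
  ]
}}

```text
t: 5.32
ee_pos: [492.7, 44.4, 130.0]
orientation: [-2.473, -1.937, -0.0]
ft_force: [0.3, -0.6, 0.5]
width: 19.8
grasp_force: 0.0
```

```bash
python3 -c "
from h import *
stat()"
```

```text
5.32 tool [-156.6  -49.8] [492.7  44.4 130. ] f [ 0.3 -0.6  0.5] w 19.8
scene cap [-187.3  -22.4] area 48 [277 222   8   9]
scene cap [-120.4  -49.4] area 60 [281 239   8   9]
scene cap [32.3  2.5] area 74 [328 263  10  10]
side cap [-184.7  -19.6] area 87 [276 206  10  12]
side cap [-117.7  -50.9] area 101 [267 225  11  11]
```

{"api": "servo_tool", "payload": {
  "plan": [
    [[0.545, -0.01, -0.05, -0.5, 0, 0, 0], [0.545, 0, 0, -0.3, 0, 0, 0], [0.545, 0, 0, 0, 0, 0, 0], [0.545, -0.05, -0.194, 0, 0, 0, 0], [0.545, -0.05, -0.194, 0, 0, 0, 0]]
  ]
}}

```text
t: 5.83
ee_pos: [488.5, 23.2, 97.9]
orientation: [-2.478, -1.931, 0.001]
ft_force: [0.6, -0.1, -0.1]
width: 19.9
grasp_force: 0.0
```

{"api": "servo_tool", "payload": {
  "plan": [
    [[0.545, 0.057, -0.283, 0, 0, 0, 0], [0.545, 0.057, -0.283, 0, 0, 0, 0], [0.545, 0.057, -0.283, 0, 0, 0, 0], [0.545, 0.057, -0.283, 0, 0, 0, 0], [0.545, 0.057, -0.283, 0, 0, 0, 0]]
  ]
}}

```text
t: 6.25
ee_pos: [500.4, -33.9, 98.2]
orientation: [2.478, 1.93, 0.001]
ft_force: [0.1, -0.2, 0.5]
width: 19.8
grasp_force: 0.1
```

```bash
python3 -c "
from h import *
stat()"
```

```text
6.25 tool [-82.5 -22.9] [500.4 -33.9  98.2] f [ 0.1 -0.2  0.5] w 19.8
scene cap [-63.3 -21.3] area 68 [300 245   9  11]
scene cap [32.8  2.5] area 74 [328 263  10  10]
side cap [-57.  -22.2] area 110 [282 240  11  12]
```

{"api": "servo_tool", "payload": {
  "plan": [
    [[0.545, 0.057, -0.26, 0, 0, 0, 0], [0.545, 0.057, -0.26, 0, 0, 0, 0], [0.545, 0.057, -0.26, 0, 0, 0, 0], [0.545, 0.057, -0.26, 0, 0, 0, 0], [0.545, 0.057, -0.26, 0, 0, 0, 0]]
  ]
}}

```text
t: 6.77
ee_pos: [511.6, -85.5, 97.9]
orientation: [2.478, 1.931, -0.0]
ft_force: [-0.3, 0.2, 0.1]
width: 19.8
grasp_force: 0.0
```

{"api": "servo_tool", "payload": {
  "plan": [
    [[0.545, -0.052, -0.203, 0, 0, 0, 0], [0.545, -0.052, -0.203, 0, 0, 0, 0], [0.545, -0.052, -0.203, 0, 0, 0, 0], [0.545, -0.052, -0.203, 0, 0, 0, 0], [0.545, -0.052, -0.203, 0, 0, 0, 0]]
  ]
}}

```text
t: 7.18
ee_pos: [500.5, -125.7, 97.9]
orientation: [-2.478, -1.931, 0.0]
ft_force: [-0.2, 0.7, 0.4]
width: 20.0
grasp_force: 0.1
```

```bash
python3 -c "
from h import *
stat()"
```

```text
7.18 tool [ 6.4 -0.2] [ 500.5 -125.7   97.9] f [-0.2  0.7  0.4] w 20.0
scene cap [-188.2  -18.8] area 59 [278 221   8  10]
scene cap [41.3  2.1] area 163 [326 261  17  18]
side cap [-184.9  -29.1] area 30 [276 207   4  11]
```

{"api": "servo_tool", "payload": {
  "plan": [
    [[0.545, 0.04, 0.16, 0, 0, 0, 0], [0.545, 0.08, 0.3, 0.8, 0, 0, 0], [0.545, 0.15, 0.93, 0, 0, 0, 0], [0.545, 0.15, 0.93, 0, 0, 0, 0], [0.545, 0.15, 0.93, 0, 0, 0, 0]]
  ]
}}

```text
t: 7.7
ee_pos: [524.1, 6.9, 130.5]
orientation: [2.478, 1.929, 0.002]
ft_force: [0.3, 0.5, 0.4]
width: 20.3
grasp_force: 0.0
```

{"api": "servo_tool", "payload": {
  "plan": [
    [[0.545, 0.15, 0.93, 0, 0, 0, 0], [0.545, 0.15, 0.93, 0, 0, 0, 0], [0.545, 0.072, 0.52, 0, 0, 0, 0], [0.545, 0, 0, 0, 0, 0, 0]]
  ]
}}

```text
t: 8.03
ee_pos: [539.2, 104.8, 130.1]
orientation: [2.473, 1.937, 0.003]
ft_force: [0.5, -0.7, -0.4]
width: 20.2
grasp_force: 0.0
```

```bash
python3 -c "
from h import *
stat()"
```

```text
8.03 tool [-226.6  -19.8] [539.2 104.8 130.1] f [ 0.5 -0.7 -0.4] w 20.2
scene cap [-188.7  -18.8] area 59 [278 221   8  10]
scene cap [44.1  1.6] area 155 [327 262  16  17]
side cap [-185.6  -20.8] area 100 [276 206  10  12]
```

{"api": "servo_tool", "payload": {
  "plan": [
    [[0.545, -0.02, -0.09, -0.5, 0, 0, 0], [0.545, 0, 0, -0.3, 0, 0, 0], [0.545, 0, 0, 0, 0, 0, 0], [0.545, -0.05, -0.194, 0, 0, 0, 0], [0.545, -0.05, -0.194, 0, 0, 0, 0]]
  ]
}}

```text
t: 8.55
ee_pos: [533.7, 80.1, 98.0]
orientation: [-2.478, -1.931, 0.0]
ft_force: [1.0, 0.2, 0.3]
width: 20.1
grasp_force: 0.0
```

{"api": "servo_tool", "payload": {
  "plan": [
    [[0.545, -0.0385, -0.287, 0, 0, 0, 0], [0.545, -0.0385, -0.287, 0, 0, 0, 0], [0.545, -0.0385, -0.287, 0, 0, 0, 0], [0.545, -0.0385, -0.287, 0, 0, 0, 0], [0.545, -0.0385, -0.287, 0, 0, 0, 0]]
  ]
}}

```text
t: 8.97
ee_pos: [526.0, 22.2, 98.2]
orientation: [2.478, 1.93, 0.001]
ft_force: [0.1, 0.2, 0.1]
width: 19.9
grasp_force: 0.1
```

{"api": "servo_tool", "payload": {
  "plan": [
    [[0.545, -0.0385, -0.287, 0, 0, 0, 0], [0.545, -0.0385, -0.287, 0, 0, 0, 0], [0.545, -0.0385, -0.287, 0, 0, 0, 0], [0.545, -0.0385, -0.287, 0, 0, 0, 0], [0.545, -0.0385, -0.287, 0, 0, 0, 0]]
  ]
}}

```text
t: 9.38
ee_pos: [518.2, -34.9, 97.9]
orientation: [-2.478, -1.931, 0.0]
ft_force: [0.3, -0.0, -0.2]
width: 19.8
grasp_force: 0.1
```

```bash
python3 -c "
from h import *
stat()"
```

```text
9.38 tool [-86.   -5.4] [518.2 -34.9  97.9] f [ 0.3 -0.  -0.2] w 19.8
scene cap [-66.4  -3.7] area 70 [305 242   9  11]
scene cap [43.7  1.8] area 157 [327 262  16  17]
side cap [-60.4  -6.1] area 107 [289 238  10  12]
```

{"api": "servo_tool", "payload": {
  "plan": [
    [[0.545, -0.035, -0.249, 0, 0, 0, 0], [0.545, -0.035, -0.249, 0, 0, 0, 0], [0.545, -0.035, -0.249, 0, 0, 0, 0], [0.545, -0.035, -0.249, 0, 0, 0, 0], [0.545, -0.035, -0.249, 0, 0, 0, 0]]
  ]
}}

```text
t: 9.9
ee_pos: [511.2, -84.5, 97.9]
orientation: [-2.478, -1.931, 0.0]
ft_force: [0.2, 0.6, -0.5]
width: 19.7
grasp_force: 0.0
```

{"api": "servo_tool", "payload": {
  "plan": [
    [[0.545, -0.052, -0.203, 0, 0, 0, 0], [0.545, -0.052, -0.203, 0, 0, 0, 0], [0.545, -0.052, -0.203, 0, 0, 0, 0], [0.545, -0.052, -0.203, 0, 0, 0, 0], [0.545, -0.025, -0.1, 0, 0, 0, 0]]
  ]
}}

```text
t: 10.32
ee_pos: [501.8, -121.0, 97.9]
orientation: [-2.479, -1.93, 0.0]
ft_force: [-0.4, 0.9, -0.0]
width: 19.9
grasp_force: 0.1
```

```bash
python3 -c "
from h import *
stat()
im=snap('scene','s4.png'); cv2.imwrite('pics/s4c.png',cv2.resize(cv2.imread('pics/s4.png')[225:315,280:400],None,fx=6,fy=6,interpolation=cv2.INTER_CUBIC))"
```

```text
10.32 tool [ 1.5 -0.1] [ 501.8 -121.    97.9] f [-0.4  0.9 -0. ] w 19.9
scene cap [46.6  2.5] area 218 [325 259  24  23]
```

View pics/s4c.png

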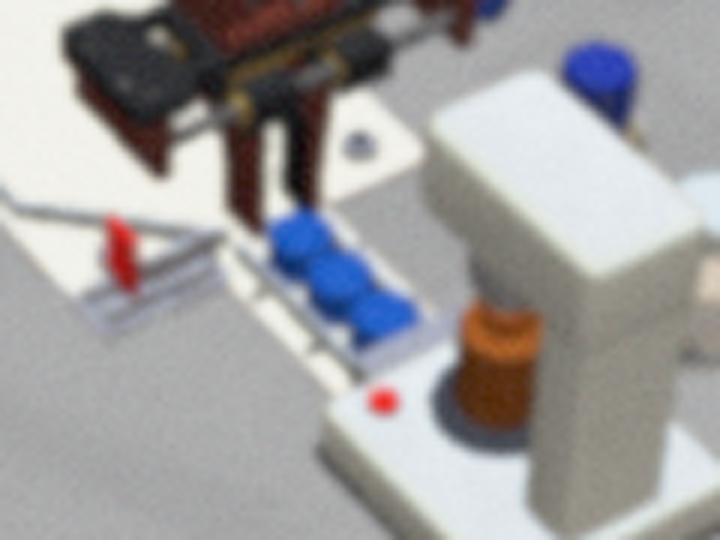

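All three caps are in the track in single file at (302,240), (340,283) and (385,320). I'll push the last one about 6 mm further.

{"api": "servo_tool", "payload": {
  "plan": [
    [[0.545, -0.0125, -0.0485, 0, 0, 0, 0], [0.545, -0.0125, -0.0485, 0, 0, 0, 0], [0.545, -0.01, -0.04, 0, 0, 0, 0], [0.545, 0, 0, 0, 0, 0, 0]]
  ]
}}

```text
t: 10.8
ee_pos: [500.8, -125.3, 97.9]
orientation: [-2.478, -1.931, -0.001]
ft_force: [0.7, 3.0, 0.8]
width: 19.7
grasp_force: 1.5
```

```bash
python3 -c "
from h import *
stat()"
```

```text
10.8 tool [5.9 0.1] [ 500.8 -125.3   97.9] f [0.7 3.  0.8] w 19.7
scene cap [49.2  2.6] area 210 [326 260  23  22]
```

{"api": "servo_tool", "payload": {
  "plan": [
    [[0.545, 0.05, 0.19, 0, 0, 0, 0], [0.545, 0, 0, 0.7, 0, 0, 0], [0.545, 0, 0, 0.6, 0, 0, 0], [1, -0.64, 0.15, 0, 0, 0, 0], [1, -0.64, 0.15, 0, 0, 0, 0]]
  ]
}}

```text
t: 11.32
ee_pos: [452.9, -105.8, 151.3]
orientation: [2.474, 1.929, 0.004]
ft_force: [0.4, -0.3, -1.5]
width: 10.2
grasp_force: 0.0
```

{"api": "servo_tool", "payload": {
  "plan": [
    [[1, -0.64, 0.15, 0, 0, 0, 0], [1, -0.64, 0.15, 0, 0, 0, 0], [1, 0, 0, 0, 0, 0, 0], [1, 0, 0, 0, 0, 0, 0]]
  ]
}}

```text
t: 11.65
ee_pos: [399.3, -93.4, 150.0]
orientation: [-2.477, -1.931, 0.001]
ft_force: [1.0, -0.3, -0.6]
width: 0.1
grasp_force: 0.0
```

```bash
python3 -c "
from h import *
stat()
im=snap('scene','s5.png'); im=snap('side','d5.png')
a=cv2.imread('pics/scene_x.png') if 0 else cv2.imread('pics/s5.png')[215:315,260:360];b=cv2.imread('pics/d5.png')[200:300,235:335]
cv2.imwrite('pics/m5.png',cv2.resize(np.hstack([a,b]),None,fx=4,fy=5,interpolation=cv2.INTER_CUBIC))"
```

```text
11.65 tool [   0.  -106.2] [399.3 -93.4 150. ] f [ 1.  -0.3 -0.6] w 0.1
scene cap [50.2  2.4] area 203 [327 262  22  20]
```

View pics/m5.png

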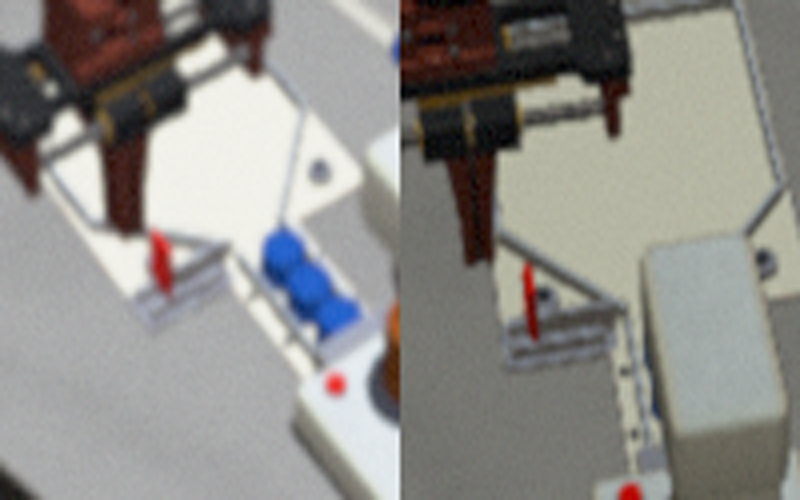

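The caps are in file, the shutter blade is open and the fingers are shut, on the outer side of the tab (crop (160,262) and (530,300)). I descend and push.

{"api": "servo_tool", "payload": {
  "plan": [
    [[1, 0, 0, -0.7, 0, 0, 0], [1, 0, 0, -0.42, 0, 0, 0], [1, 0, 0, 0, 0, 0, 0], [1, 0.194, -0.05, 0, 0, 0, 0], [1, 0.194, -0.05, 0, 0, 0, 0]]
  ]
}}

```text
t: 12.27
ee_pos: [416.8, -98.2, 105.5]
orientation: [2.478, 1.931, 0.0]
ft_force: [-2.7, 1.3, 1.0]
width: 0.6
grasp_force: 1.5
```

{"api": "servo_tool", "payload": {
  "plan": [
    [[1, 0.194, -0.05, 0, 0, 0, 0], [1, 0.194, -0.05, 0, 0, 0, 0], [1, 0.194, -0.05, 0, 0, 0, 0], [1, 0.194, -0.05, 0, 0, 0, 0], [1, 0, 0, 0, 0, 0, 0]]
  ]
}}

```text
t: 12.68
ee_pos: [449.4, -106.6, 105.7]
orientation: [2.476, 1.929, 0.003]
ft_force: [0.2, -0.7, 0.2]
width: 0.7
grasp_force: 0.0
```

{"api": "servo_tool", "payload": {
  "plan": [
    [[1, 0.1, -0.025, 0, 0, 0, 0], [1, 0.05, -0.0125, 0, 0, 0, 0], [1, 0, 0, 0, 0, 0, 0]]
  ]
}}

```text
t: 12.93
ee_pos: [453.2, -107.5, 105.1]
orientation: [2.478, 1.931, 0.0]
ft_force: [1.5, 0.2, 0.6]
width: 0.5
grasp_force: 0.0
```

```bash
python3 -c "
from h import *
stat()"
```

```text
12.93 tool [  0.4 -50.4] [ 453.2 -107.5  105.1] f [1.5 0.2 0.6] w 0.5
scene cap [49.4  2.4] area 205 [326 262  23  20]
```

{"api": "servo_tool", "payload": {
  "plan": [
    [[1, 0.05, -0.0125, 0, 0, 0, 0], [1, 0.05, -0.0125, 0, 0, 0, 0]]
  ]
}}

```text
t: 13.2
ee_pos: [456.5, -108.3, 105.0]
orientation: [-2.477, -1.931, 0.001]
ft_force: [-1.0, 0.4, 1.2]
width: 0.6
grasp_force: 0.7
```

{"api": "servo_tool", "payload": {
  "plan": [
    [[1, 0.05, -0.0125, 0, 0, 0, 0]]
  ]
}}

```text
t: 13.28
ee_pos: [458.7, -108.9, 105.0]
orientation: [-2.478, -1.931, 0.001]
ft_force: [-0.7, -0.4, 1.0]
width: 0.9
grasp_force: 0.7
```

{"api": "servo_tool", "payload": {
  "plan": [
    [[1, 0.0375, -0.009, 0, 0, 0, 0], [1, 0, 0, 0, 0, 0, 0]]
  ]
}}

```text
t: 13.45
ee_pos: [460.5, -109.3, 105.0]
orientation: [-2.478, -1.931, 0.0]
ft_force: [-1.3, -0.3, 0.5]
width: 0.6
grasp_force: 0.4
```

{"api": "servo_tool", "payload": {
  "plan": [
    [[1, 0.0375, -0.009, 0, 0, 0, 0], [1, 0, 0, 0, 0, 0, 0]]
  ]
}}

```text
t: 13.62
ee_pos: [460.7, -109.4, 104.9]
orientation: [-2.476, -1.93, 0.003]
ft_force: [-4.9, 1.7, 3.7]
width: 0.6
grasp_force: 2.4
```

{"api": "servo_tool", "payload": {
  "plan": [
    [[1, 0.0375, -0.009, 0, 0, 0, 0], [1, 0, 0, 0, 0, 0, 0]]
  ]
}}

```text
t: 13.78
ee_pos: [461.0, -109.4, 104.8]
orientation: [-2.474, -1.928, 0.006]
ft_force: [-8.4, 1.4, 6.8]
width: 0.3
grasp_force: 4.3
```

Force jumps and the tool stops, so the shutter is at its closed end stop. Now I back off and lift.

{"api": "servo_tool", "payload": {
  "plan": [
    [[1, -0.2, 0.05, 0, 0, 0, 0], [1, -0.5, 0.12, 0, 0, 0, 0], [1, -0.2, 0.05, 0.5, 0, 0, 0], [1, 0, 0, 0.9, 0, 0, 0], [1, 0, 0, 0.9, 0, 0, 0]]
  ]
}}

```text
t: 14.2
ee_pos: [426.0, -100.8, 197.2]
orientation: [-2.476, -1.93, 0.003]
ft_force: [0.3, -0.1, -0.2]
width: 0.4
grasp_force: 0.0
```

{"api": "servo_tool", "payload": {
  "plan": [
    [[1, 0, 0, 0.5, 0, 0, 0], [1, 0, 0, 0, 0, 0, 0], [1, 0, 0, 0, 0, 0, 0]]
  ]
}}

```text
t: 14.45
ee_pos: [428.1, -101.4, 218.1]
orientation: [2.475, 1.929, 0.004]
ft_force: [-0.5, 0.3, 0.3]
width: 0.0
grasp_force: 0.0
```

```bash
python3 -c "
from h import *
stat()
snap('scene','s6.png'); cv2.imwrite('pics/s6c.png',cv2.resize(cv2.imread('pics/s6.png')[225:315,270:390],None,fx=6,fy=6,interpolation=cv2.INTER_CUBIC))"
```

```text
14.45 tool [  0.7 -76.3] [ 428.1 -101.4  218.1] f [-0.5  0.3  0.3] w 0.0
scene cap [48.8  2.5] area 209 [326 261  23  21]
```

View pics/s6c.png

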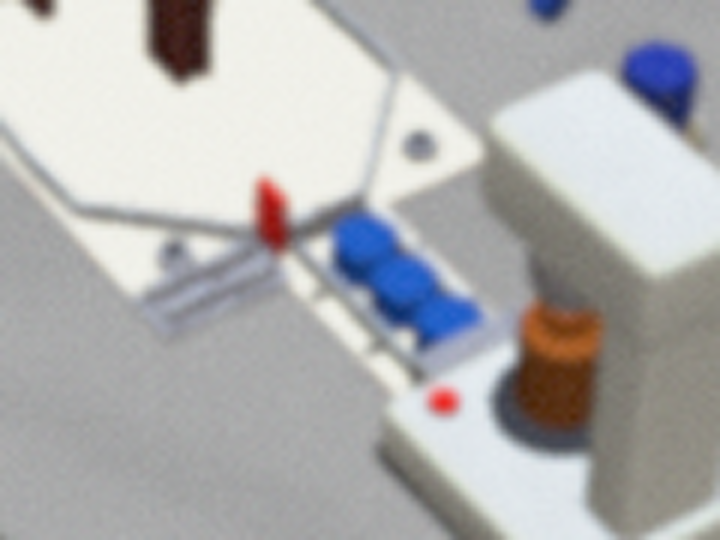

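The blade spans the whole gate, from the tab at (272,215) to (360,200). The three caps stand flat in the track behind it, and the arm is clear.

```bash
python3 -c "
from workcell import close_job
print(close_job())"
```

```text
the job is handed in; nothing more can be done
None
```

I swept all three caps flat through the gate into the track, pushed the shutter to its closed end stop behind them, and handed the job in at about 14.5 s with the arm clear; no verdict was returned.

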